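# Draw the diffuser boom out over the loaf and hold it for the shot

### The arm

A 6-joint arm with a two-finger parallel gripper is mounted at the origin on the work surface. World frame = base frame: x ahead of the robot, y to its left, z up, the work surface at z = 0. Lengths are in m, angles in rad, forces in N, time in s.
With the tool pointing down it reaches from about 0.25 to 0.725 m from the base axis. Payload 4 kg.
Tool frame: the origin (TCP) lies at the very end of the fingers, on their centre line; the grasp point (between the pads) lies 19 mm behind it; z points along the fingers, y is the line along which they close (so a half turn about z gives the same grasp; the last joint's range is limited). The gripper opens to 85 mm and grips with 20 to 120 N. Pads are 22 mm wide; open, the fingers measure 114 mm over their backs; the gripper's body (76 mm by 85 mm) begins 54 mm behind the grasp point. The pads swing forward as they close: fully open they stand 13 mm farther back than shut.
Start: joints at [-1.169, 0.241, 0.005, 1.335, 0, 1.571], TCP at [0.196, -0.46, 0.231] pointing down, gripper open.
Joint ranges: [-2.72, 2.72], [-1.05, 1.87], [-1.09, 1.28], [-1.99, 2.15], [-1.42, 1.44], [-3.14, 3.14]. Speed limits (rad/s): [2.79, 2.79, 3.14, 3.14, 3.14, 3.14].

### API

Orientations are given as a unit quaternion [x, y, z, w].
In Python, from workcell import bot, vision, workorder gives the robot as it stands.
- The arm moves only by the shell command python3 -m creep 'ROWS' [OPENING]. ROWS is JSON, a list of rows, each a list of 2 entries, a list of its own where there are three numbers: the shift along the tool's x, y, z in mm, then the turn, a rotation vector about the tool's x, y, z in rad. In form: [[[dx, dy, dz], [wx, wy, wz]], ...]. A call has 1 to 12 rows; each row shifts and turns the commanded pose from where the row before left it, along the tool's axes as they then stand; what a row does not reach is not made up. A row lasts 1/8 s, in which the tool goes at most 62.5 mm and 10.7 degrees, less where a joint would pass 70% of its speed; a pose out of reach is approached as far as the arm can. A call is refused whole if a number of a shift passes 62.5 or a number of a turn 0.188, either way. A call with a gripper value outside its range is refused whole. OPENING is the finger opening in mm, from 0 to 85.4, set as the call begins (- or left out, the last holds). The fingers move at their own pace and stop on an object; the grip force is fixed at half the most. Time passes only in rows, so rows that do not move let the fingers close. It gives the time, the measured TCP pose, the force, the opening and the grip force at its end, in the units of the state.
- bot.get_obs(): the state, without advancing time (a new reading comes with each control period).
- vision.camera(name): name is "side" or "top" or "wrist"; returns a dict with "image" (400x640x3 uint8, blue, green, red), "z_map" (400x640 float32, m along the optical axis (not along the pixel's ray), 0 where there is no reading), "K" (3x3 intrinsics, pixels), "k1" (the pictures are not rectified: a ray, as slopes to the right and down, at radius r is drawn at 1 + k1 r^2 times it, then the intrinsics apply), "rvec" (rotation vector, rad) and "tvec" (3), from world to camera coordinates, as OpenCV has them; the wrist camera has in their place "tool_from_camera" (4x4, takes a point from camera to tool coordinates, whose origin is the TCP and whose axes are the flange's). Camera axes: x right, y down, z forward; pixel columns grow to the right and rows downward; lengths in m; the calibration is good to about 2 mm. A picture is of the moment at which its call begins: read the wrist's pose just before it.
- workorder.job_done(): hands the job in; it is judged then, once.
Trained networks look in a picture, given as the dict that the camera call returned (one of the last four; its "shot" number tells which), for a name from the list of things; names that differ only in an ending like _2 or _b are one class to them, and where a whole thing is asked for, a point or a joint stands for the part that bears it (a point fixed in the world has none). Each returns a list of dicts, best first, with "score" (0 to 1); they miss things now and then, are a little off and sometimes report something else, mostly with a low value. They report only what shows in the picture. A call takes as long as a camera call.
- vision.spot_in(picture, query): "position" ([column, row] in pixels, amid what is visible of it).
- vision.place_of(picture, query): "position" ([column, row] in pixels: a listed point, or the origin of a listed thing).
The state is a dict: "clock": time; "joint_pos": joint angles; "joint_vel": joint speeds; "tau": joint torques, N m; "eef_pos": TCP position; "tool_rot": TCP orientation; "ft_force": force on the tool from outside, world axes, zero at the start; "ft_torque": the same for the moment, N m; "grip_width": finger opening in m; "grasp_force": force on a finger pad.
Only numpy, scipy, OpenCV 4.12 (cv2) and the standard library are available. Lean on these libraries where they do the work, as an engineer would, in place of code of your own. Each camera call takes 0.05 s, during which the arm holds its last target. There are 200 camera calls.

### The job

The loaf needs shade for the photograph: press the red button on the black telescopic boom to free it, then take the yellow knob and pull the boom out past its first stop all the way to the second, so that the white panel is over the loaf. Finish while still gripping the knob and holding the boom fully out, because it springs back when let go. Leave the bread and the other props where they are.

Things in the scene. Friction and masses are not known exactly. Their poses are not given: they have to be found in the camera images.
- stand: Fixed stand of a telescopic boom: disc foot, column, and on top a black level housing 155 x 30 x 28 (top 174 above the table). Origin on the table under the boom axis; +x is the level direction in which the boom slides out (yaw about -pi/2 +-0.4: from left to right), z up. Housing spans x -110 to +45, column at x -30, boom axis 160 above the table. (mm)
- button_top (a point): Centre of the top face of the round red release button (26 diameter) on top of the black housing, at stand x -30, y 0; 187 above the table when up, 13 above the housing. It moves down with the button. (mm)
- release (a joint): Red button's travel: 0 up, 0.007 m fully down; press straight down (spring, 2 to 5 N). Until then the boom is locked; beyond 0.005 m it is freed and springs out some 24 mm by itself. The button may then be let go (it comes up again), the boom stays free. (mm)
- boom_tip (a joint): Slide of the thin inner rod (carries knob and panel) out of the middle section: 0 in, 0.08 m fully out. Once freed, a spring (80 N/m) rests it near 0.024 and pulls it back with 4 N at 0.08, so it springs back if let go. (mm)
- boom_mid (a joint): Slide of the square aluminium middle section out of the housing: 0 in, 0.08 m fully out, 6 N friction. Drawing the knob brings the thin rod out first (first stop: boom_tip 0.08); pulling harder (6 to 8 N) brings this section to the hard second stop: both joints 0.08, the knob 160 mm from its locked start. (mm)
- knob: Upright yellow round knob, 26 diameter, 50 tall, by which to pull the boom. Origin at the centre of its underside, 172 above the table (top at 222). It only slides along the stand's x axis, at stand x = 110 mm + boom_mid + boom_tip, y 0. Boom and panel around it stay below its underside. (mm)
- panel_center (a point): Centre of the level white diffuser panel, 150 x 150, black frame 10 thick, 160 above the table, fixed to the boom 100 beyond the knob (stand +x). At the second stop it shades the loaf. (mm)
- board: Fixed olive-wood bread board 260 x 190 x 18, with a short handle. Origin at its underside's centre. (mm)
- loaf: Brown loaf 90 x 165 x 90 high lying on the board, below where the panel goes. Loose; origin at its underside's centre. (mm)
- slice: Slice of bread with jam, 65 x 95 x 18, lying on the board. Loose. (mm)
- bowl: White bowl of berries, 110 across, 55 high. Loose bystander, right side of the table. (mm)
- jar: Amber jar with red cap, 68 across, 95 high. Loose bystander, right side. (mm)
- mug: Blue mug, 78 across, 85 high. Loose bystander, right side. (mm)
- knife: Spreading knife with wooden handle, 210 long. Loose bystander, left side. (mm)
- crust0: Piece of crust, 35 x 30 x 26. Loose bystander, left side. (mm)
- crust1: Second piece of crust, 35 x 30 x 26. Loose bystander, left side. (mm)

How it is judged:
By the outcome, as a careful person would: the job done as asked, in the order asked, and still so for the second after the job is handed in, while the arm keeps its last pose, push and grip.
It also fails if it takes over 42 s, if anything falls off the work surface, if the arm or the gripper's body presses on something with over 40 N, if the wrist force passes 120 N, or if a joint passes its speed limit or range.

## Working session

There is one attempt and no reset: what is moved stays moved. The work goes in short steps, Python scripts to look and compute and a shell command to move; the robot and the scene stay as the last step left them, time stands still between calls to the robot, and variables do not carry over. Pictures are saved under pics/ and viewed, at most 10 in all, crops included, and the job is handed in when it is done.

```bash
mkdir -p pics
cat > h.py <<'E'
import numpy as np, cv2
from scipy.spatial.transform import Rotation as R
from workcell import bot, vision, workorder
def pose():
    o=bot.get_obs(); return np.array(o['eef_pos']),R.from_quat(o['tool_rot'])
def cam(n):
    p,r=pose(); c=vision.camera(n)
    if n=='wrist':
        T=np.array(c['tool_from_camera']); c['Rw']=r.as_matrix()@T[:3,:3]; c['o']=p+r.apply(T[:3,3])
    else:
        M=cv2.Rodrigues(np.array(c['rvec'],float))[0]; c['Rw']=M.T; c['o']=-M.T@np.array(c['tvec']).ravel()
    return c
def ray(c,px):
    K=np.array(c['K']); d=cv2.undistortPoints(np.array([[px]],float),K,np.array([c['k1'],0,0,0.]))[0,0]
    return c['Rw']@np.array([d[0],d[1],1])
def at_z(c,px,z):
    d=ray(c,px); return c['o']+d*(z-c['o'][2])/d[2]
def depth(c,px):
    u,v=np.round(px).astype(int); w=c['z_map'][max(v-2,0):v+3,max(u-2,0):u+3]; w=w[w>0]
    return c['o']+ray(c,px)*np.median(w) if w.size else None
E
python3 - <<'E'
from h import *
np.set_printoptions(precision=4,suppress=True)
o=bot.get_obs();print(o['clock'],o['eef_pos'],o['ft_force'],R.from_quat(o['tool_rot']).as_matrix())
for n in('top','side'):
    c=cam(n);cv2.imwrite(f'pics/{n}0.png',c['image']);print(n,c['o'])
    for q,z in(('button_top',.187),('knob',.172),('panel_center',.16),('stand',0),('loaf',.018)):
        for d in vision.place_of(c,q)[:2]:
            print(q,d['score'],d['position'],at_z(c,d['position'],z),depth(c,d['position']))
E
```

```text
0.0 [ 0.1953 -0.4596  0.2304] [-0.0953 -0.8024 -0.1041] [[ 0.9203  0.3911 -0.0008]
 [ 0.3911 -0.9203  0.0019]
 [-0.     -0.0021 -1.    ]]
top [0.3045 0.0334 1.4748]
button_top 0.39 [222.2, 186.1] [0.5607 0.3519 0.187 ] [0.5612 0.3525 0.1846]
knob 0.67 [263.2, 173.2] [0.6053 0.2266 0.172 ] [0.5951 0.22   0.2163]
knob 0.56 [245.3, 191.4] [0.5466 0.2816 0.172 ] [0.5759 0.3116 0.0143]
panel_center 0.79 [298.7, 163.6] [0.6396 0.115  0.16  ] [0.6391 0.1149 0.162 ]
stand 0.92 [244.6, 188.9] [0.5877 0.3172 0.    ] [0.5852 0.3147 0.013 ]
loaf 0.59 [344.9, 158.6] [ 0.694  -0.0405  0.018 ] [ 0.6701 -0.036   0.1074]
side [0.1203 0.7599 0.8901]
button_top 0.46 [257.1, 247.7] [0.5666 0.3495 0.187 ] [0.5662 0.3499 0.1876]
knob 0.68 [274.8, 208.3] [0.6211 0.2038 0.172 ] [0.5985 0.229  0.2045]
panel_center 0.97 [289.9, 194.5] [0.6251 0.1252 0.16  ] [0.625  0.1254 0.1602]
stand 0.88 [266.7, 284.9] [0.5768 0.3347 0.    ] [0.5621 0.3484 0.0286]
loaf 0.88 [304.3, 191.7] [ 0.6872 -0.0357  0.018 ] [0.5924 0.0973 0.1638]
```

View pics/top0.png

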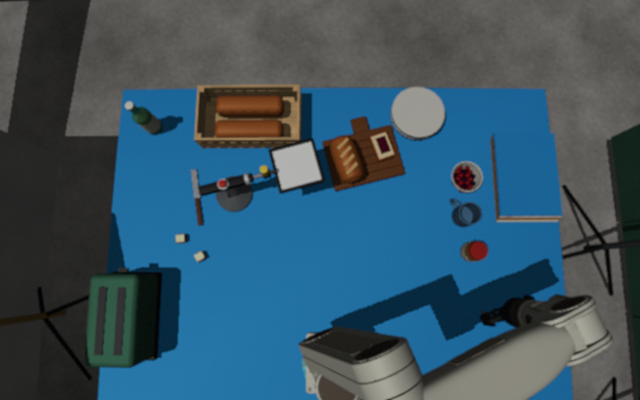

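View pics/side0.png

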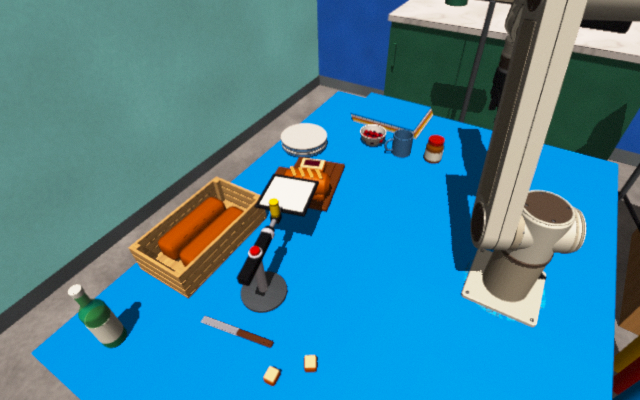

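The pictures agree with the networks. Top: button (222,184), knob (264,170), panel (297,165). Side: button (255,250), knob (275,207). The button-to-panel distance is 0.241 m against 0.240 nominal. Next I work out the approach rows: above the button, with the fingers closing along the boom.

Run:
```python
from h import *
p,r=pose(); yaw0=np.arctan2(*r.as_matrix()[[1,0],1]); b=np.array([.564,.351,.27])
n=17; yt=-1.284+np.pi; dw=(yt-yaw0)/n; print(yaw0,dw)
for i in range(n):
    a=p+(b-p)*i/n; d=(b-p)/n
    rr=R.from_euler('z',dw*i)*r
    print(np.round(rr.inv().apply(d)*1000,0))
```

```text
-1.1690078162960411 0.17803532175799025
[ 39. -35.  -2.]
[ 44. -28.  -2.]
[ 49. -20.  -2.]
[ 51. -11.  -2.]
[52. -2. -2.]
[52.  8. -2.]
[50. 17. -2.]
[46. 25. -2.]
[41. 33. -2.]
[34. 40. -2.]
[27. 45. -2.]
[18. 49. -2.]
[ 9. 52. -2.]
[-0. 52. -2.]
[-9. 52. -2.]
[-18.  49.  -2.]
[-27.  45.  -2.]
```

```bash
python3 -m creep '[[[39,-35,-10],[0,0,-0.178]],[[44,-28,-10],[0,0,-0.178]],[[49,-20,-10],[0,0,-0.178]],[[51,-11,-10],[0,0,-0.178]],[[52,-2,-10],[0,0,-0.178]],[[52,8,0],[0,0,-0.178]],[[50,17,0],[0,0,-0.178]],[[46,25,0],[0,0,-0.178]],[[41,33,0],[0,0,-0.178]],[[34,40,0],[0,0,-0.178]],[[27,45,0],[0,0,-0.178]]]' 0
python3 -c "
from h import *
p,r=pose();print(p,r.as_matrix(),bot.get_obs()['joint_pos'])"
```

```text
clock: 1.98
eef_pos: [0.4345, 0.0671, 0.2816]
tool_rot: [0.378, 0.926, 0.0, 0.0]
ft_force: [0.7, -1.8, 0.8]
grip_width: -0.0002
grasp_force: 0.0
[0.4345163  0.06708036 0.28155072] [[-7.13987752e-01  7.00157611e-01  8.99269128e-04]
 [ 7.00157832e-01  7.13988096e-01 -9.23246851e-05]
 [-7.06709283e-04  5.63711629e-04 -9.99999591e-01]] [ 1.53327975e-01  1.02385869e-01 -3.31661163e-02  1.43436972e+00
 -2.28585049e-04  9.28946451e-01]
```

```bash
python3 -m creep '[[[18,49,0],[0,0,-0.178]],[[9,52,0],[0,0,-0.178]],[[0,52,0],[0,0,-0.178]],[[-9,52,0],[0,0,-0.178]],[[-18,49,0],[0,0,-0.178]],[[-27,45,0],[0,0,-0.178]],[[0,0,0],[0,0,0]],[[0,0,0],[0,0,0]]]' 0
python3 - <<'E'
from h import *
np.set_printoptions(precision=4,suppress=True)
c=cam('wrist');p,r=pose();print(p,r.as_matrix(),c['o'],bot.get_obs()['joint_pos'])
cv2.imwrite('pics/w1.png',c['image'])
for q,z in(('button_top',.187),('knob',.172)):
    for d in vision.place_of(c,q)[:2]+vision.spot_in(c,q)[:1]:
        print(q,d['score'],d['position'],at_z(c,d['position'],z),depth(c,d['position']))
E
```

```text
clock: 2.98
eef_pos: [0.5638, 0.3513, 0.2805]
tool_rot: [-0.142, 0.99, -0.0, -0.001]
ft_force: [-0.5, -0.8, 0.3]
grip_width: -0.0001
grasp_force: 0.0
[0.5639 0.3507 0.2816] [[-0.9597 -0.2811 -0.0002]
 [-0.2811  0.9597 -0.0004]
 [ 0.0003 -0.0003 -1.    ]] [0.4831 0.3284 0.4235] [ 0.5566  0.5898  0.6609  1.6423 -0.0003  0.2716]
button_top 0.72 [313.9, 210.8] [0.5722 0.3532 0.187 ] [0.5722 0.3532 0.1868]
button_top 0.24 [295.3, 163.7] [0.5359 0.3263 0.187 ] [0.5741 0.3247 0.0158]
button_top 0.67 [314.3, 207.6] [0.5692 0.3526 0.187 ] [0.5691 0.3526 0.1873]
knob 0.7 [168.3, 203.8] [0.6095 0.2223 0.172 ] [0.5998 0.2305 0.1914]
knob 0.77 [150.5, 213.9] [0.6244 0.2075 0.172 ] [0.5984 0.2298 0.2182]
```

View pics/w1.png

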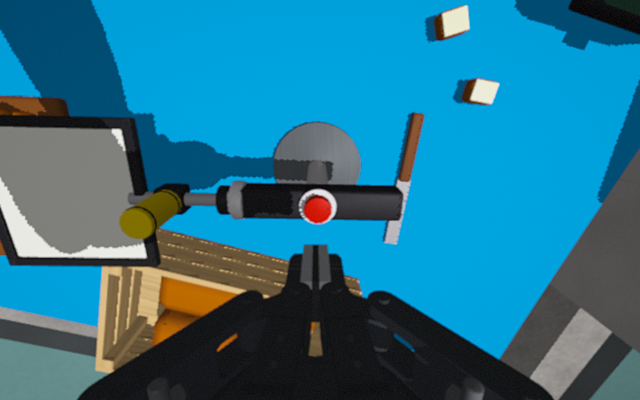

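The red button's centre is at (317,209), about 5 mm farther out than my TCP. The knob top is at (138,221), and the housing runs level in the picture, so the yaw is right.

```bash
python3 -m creep '[[[-5,-1,20],[0,0,0]],[[0,0,35],[0,0,0]],[[0,0,32],[0,0,0]],[[0,0,4],[0,0,0]],[[0,0,4],[0,0,0]],[[0,0,3],[0,0,0]],[[0,0,2],[0,0,0]],[[0,0,1],[0,0,0]],[[0,0,0],[0,0,0]]]' 0
```

```text
clock: 4.35
eef_pos: [0.57, 0.3522, 0.1811]
tool_rot: [-0.143, 0.99, 0.0, 0.001]
ft_force: [1.2, -0.8, 4.0]
grip_width: 0.0002
grasp_force: 2.2
```

```bash
python3 -m creep '[[[0,0,1],[0,0,0]],[[0,0,0.5],[0,0,0]],[[0,0,0],[0,0,0]]]' 0
python3 - <<'E'
from h import *
np.set_printoptions(precision=4,suppress=True)
for n in('top','side','wrist'):
    c=cam(n);cv2.imwrite(f'pics/{n}2.png',c['image'])
    for q,z in(('button_top',.18),('knob',.172),('panel_center',.16)):
        for d in vision.place_of(c,q)[:1]:
            print(n,q,d['score'],d['position'],at_z(c,d['position'],z),depth(c,d['position']))
E
```

```text
clock: 4.72
eef_pos: [0.57, 0.3522, 0.1801]
tool_rot: [-0.143, 0.99, 0.0, 0.001]
ft_force: [1.0, -1.9, 7.6]
grip_width: 0.0006
grasp_force: 3.8
top button_top 0.16 [182.6, 240.6] [0.3909 0.4696 0.18  ] [0.4015 0.5229 0.0219]
top knob 0.4 [273.5, 168.3] [0.6212 0.1942 0.172 ] [0.6089 0.1879 0.2226]
top panel_center 0.58 [304.6, 161.6] [0.6462 0.0961 0.16  ] [0.6454 0.096  0.1631]
side button_top 0.43 [256.5, 251.3] [0.5652 0.3552 0.18  ] [0.5604 0.3596 0.1877]
side knob 0.71 [232.3, 328.6] [0.4858 0.5398 0.172 ] [0.5692 0.4897 0.0083]
side panel_center 0.96 [292.8, 185.8] [0.6396 0.0886 0.16  ] [0.6374 0.0915 0.1631]
wrist button_top 0.53 [319.7, 259.0] [0.5705 0.3557 0.18  ] [0.5592 0.352  0.1996]
wrist knob 0.87 [30.8, 252.0] [0.6182 0.1924 0.172 ] [0.609  0.2021 0.1827]
wrist panel_center 0.65 [291.9, 178.0] [0.5345 0.3281 0.16  ] [0.5749 0.3274 0.0164]
```

View pics/wrist2.png

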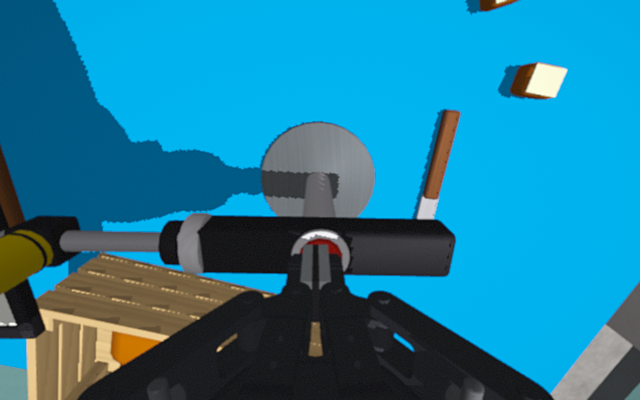

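The boom is freed: the thin rod now shows between housing and knob, and the knob has moved left in the wrist view to about (15,255). Now up, open, and along the boom to above the knob.

```bash
python3 -m creep '[[[0,0,-30],[0,0,0]],[[0,0,-50],[0,0,0]],[[0,-40,0],[0,0,0]],[[0,-50,0],[0,0,0]],[[1,-50,0],[0,0,0]],[[0,-25,0],[0,0,0]],[[0,0,0],[0,0,0]],[[0,0,0],[0,0,0]]]' 66
python3 - <<'E'
from h import *
np.set_printoptions(precision=4,suppress=True)
for n in('wrist',):
    c=cam(n);cv2.imwrite(f'pics/{n}3.png',c['image']);p,r=pose();print(p)
    for q,z in(('button_top',.187),('knob',.172),('panel_center',.16)):
        for d in vision.place_of(c,q)[:1]+vision.spot_in(c,q)[:1]:
            print(n,q,d['score'],d['position'],at_z(c,d['position'],z),depth(c,d['position']))
E
```

```text
clock: 6.32
eef_pos: [0.6144, 0.1943, 0.2579]
tool_rot: [-0.143, 0.99, 0.0, -0.001]
ft_force: [-1.0, 0.1, 0.3]
grip_width: 0.0656
grasp_force: 0.0
[0.6143 0.1947 0.2581]
wrist button_top 0.72 [610.5, 87.8] [0.469 0.364 0.187] [0.4175 0.5178 0.0166]
wrist button_top 0.63 [514.8, 212.0] [0.5696 0.3481 0.187 ] [0.5696 0.3482 0.1869]
wrist knob 0.56 [312.9, 207.3] [0.617  0.1937 0.172 ] [0.6042 0.1902 0.2072]
wrist panel_center 0.95 [196.1, 196.8] [0.6411 0.0927 0.16  ] [0.6403 0.0933 0.1618]
wrist panel_center 0.58 [204.9, 193.9] [0.6362 0.0997 0.16  ] [0.6357 0.1001 0.1612]
```

View pics/wrist3.png

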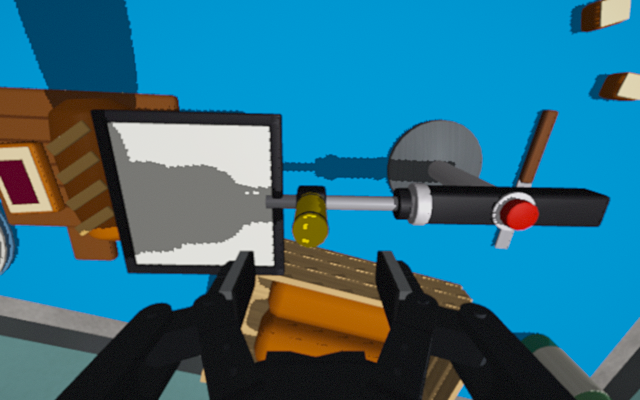

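The knob's top is at (311,232) and its foot at (312,190), midway between the open fingers. Go down and grip.

```bash
python3 -m creep '[[[-2,0,30],[0,0,0]],[[0,0,35],[0,0,0]],[[0,0,12],[0,0,0]],[[0,0,0],[0,0,0]]]' 66; python3 -m creep '[[[0,0,0],[0,0,0]],[[0,0,0],[0,0,0]],[[0,0,0],[0,0,0]],[[0,0,0],[0,0,0]],[[0,0,0],[0,0,0]],[[0,0,0],[0,0,0]]]' 10
```

```text
clock: 7.18
eef_pos: [0.6163, 0.194, 0.1813]
tool_rot: [-0.143, 0.99, -0.0, -0.001]
ft_force: [-0.1, 0.2, 0.1]
grip_width: 0.0664
grasp_force: 0.0
clock: 7.92
eef_pos: [0.6176, 0.1941, 0.1835]
tool_rot: [-0.143, 0.99, 0.0, 0.002]
ft_force: [0.6, -0.4, 6.1]
grip_width: 0.0243
grasp_force: 58.9
```

```bash
python3 -m creep '[[[0,-3,-1.5],[0,0,0]],[[0,-8,0],[0,0,0]],[[0,-12,0],[0,0,0]],[[0,-12,0],[0,0,0]],[[0,-12,0],[0,0,0]],[[0,-8,0],[0,0,0]],[[0,0,0],[0,0,0]]]'
```

```text
clock: 8.8
eef_pos: [0.6322, 0.1406, 0.1833]
tool_rot: [-0.142, 0.99, 0.0, -0.0]
ft_force: [-1.6, 3.3, 3.4]
grip_width: 0.0247
grasp_force: 59.4
```

```bash
python3 -m creep '[[[0,-6,0],[0,0,0]],[[0,-10,0],[0,0,0]],[[0,-12,0],[0,0,0]],[[0,-12,0],[0,0,0]],[[0,-12,0],[0,0,0]],[[0,-10,0],[0,0,0]],[[0,-6,0],[0,0,0]],[[0,0,0],[0,0,0]]]'
```

```text
clock: 9.8
eef_pos: [0.6502, 0.0758, 0.1832]
tool_rot: [-0.143, 0.99, 0.0, -0.001]
ft_force: [-3.6, 2.5, 5.0]
grip_width: 0.0246
grasp_force: 59.6
```

```bash
python3 -m creep '[[[0,-4,0],[0,0,0]],[[0,-4,0],[0,0,0]],[[0,-3,0],[0,0,0]],[[0,-2,0],[0,0,0]],[[0,0,0],[0,0,0]]]'; python3 -m creep '[[[0,-2,0],[0,0,0]],[[0,-1,0],[0,0,0]],[[0,0,0],[0,0,0]]]'
```

```text
clock: 10.42
eef_pos: [0.6528, 0.0666, 0.1829]
tool_rot: [-0.144, 0.99, 0.003, -0.002]
ft_force: [-6.0, 10.6, 4.4]
grip_width: 0.0248
grasp_force: 59.7
clock: 10.8
eef_pos: [0.6528, 0.0665, 0.1827]
tool_rot: [-0.145, 0.989, 0.005, -0.003]
ft_force: [-8.2, 17.1, 4.0]
grip_width: 0.0248
grasp_force: 60.1
```

Run:
```python
from h import *
np.set_printoptions(precision=4,suppress=True)
for n in('side','top','wrist'):
    c=cam(n);cv2.imwrite(f'pics/{n}4.png',c['image'])
    for q,z in(('button_top',.187),('panel_center',.16),('loaf',.018),('slice',.018)):
        for d in vision.place_of(c,q)[:1]:
            print(n,q,d['score'],d['position'],at_z(c,d['position'],z))
print(bot.get_obs()['ft_force'],bot.get_obs()['ft_torque'])
```

```text
side button_top 0.57 [253.9, 249.1] [0.5707 0.357  0.187 ]
side panel_center 0.92 [307.8, 160.4] [ 0.668  -0.0407  0.16  ]
side loaf 0.75 [305.2, 192.3] [ 0.6827 -0.0346  0.018 ]
top button_top 0.39 [223.1, 187.4] [0.5566 0.3489 0.187 ]
top panel_center 0.84 [344.7, 152.0] [ 0.678  -0.0329  0.16  ]
top loaf 0.68 [347.1, 158.7] [ 0.6936 -0.0484  0.018 ]
top slice 0.97 [381.0, 147.5] [ 0.735  -0.1701  0.018 ]
wrist panel_center 0.62 [159.7, 229.9] [ 0.6743 -0.0285  0.16  ]
[-7.777  16.9327  3.9   ] [ 2.9069  1.3157 -0.0763]
```

View pics/side4.png

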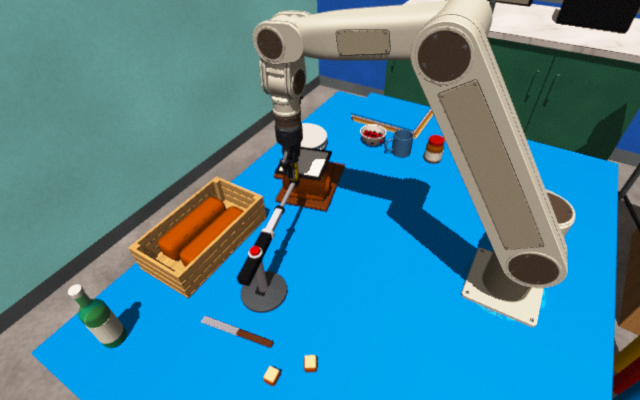

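View pics/wrist4.png

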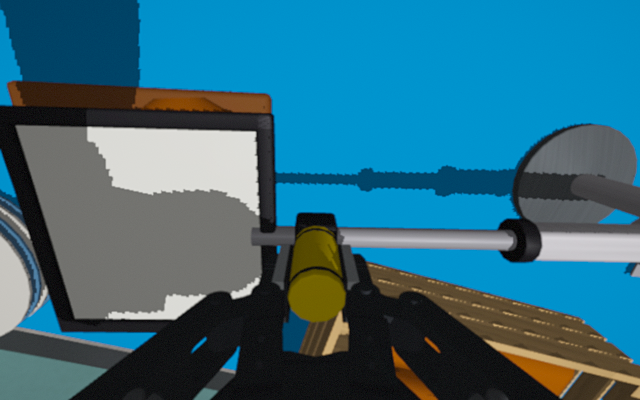

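The side view shows the panel over the loaf at (305,165), and in the wrist view both sections are out with the knob held at (318,285). The panel has moved 160 mm, the pull stands at 19 N against the stop, and the loaf is where it was.

```bash
python3 -c "
from workcell import workorder; print(workorder.job_done())"
```

```text
the job is handed in; nothing more can be done
None
```

I pressed the button, drew the boom out to its second stop with the panel over the loaf, and handed the job in at about 11 s with the knob still gripped; the verdict was not shown.

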